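# Close up the artist's paint box

## Robot

A 6-joint arm with a two-finger parallel gripper is mounted at the origin on the work surface. World frame = base frame: x ahead of the robot, y to its left, z up, the work surface at z = 0. Lengths are in m, angles in degrees, forces in N, time in s.
With the tool pointing down it reaches from about 0.375 to 0.9 m from the base axis. Payload 3.1 kg.
Tool frame: the origin (TCP) lies on the centre line of the jaws, within the pads' length; the fingertips stand 25 mm ahead of it and the grasp point (between the pads) lies 6 mm ahead of it; y points along the fingers, x is the direction in which the jaws open and shut, and the axes are right-handed (so a half turn about y gives the same grasp; the last joint's range is limited). The gripper opens to 87 mm and grips with 3 to 60 N. Pads are 19 mm wide; open, the fingers measure 117 mm over their backs; the gripper's body (75 mm by 190 mm) begins 51 mm behind the grasp point.
Start: joints at [-10.227, 30.224, 82.088, -0, 67.689, -10.227], TCP at [0.625, 0, 0.248] pointing down, gripper open.
Joint ranges: [-176.69, 176.69], [-43.24, 126.21], [12.49, 139.97], [-82, 262], [0, 151.66], [-163.58, 163.58]. Speed limits (degrees/s): [159.86, 159.86, 180, 180, 180, 180].

## Interface

Orientations are given as a 3x3 rotation matrix whose columns are the frame's x, y, z axes.
In Python, from rig import * gives the robot as it stands.
- The arm moves only by the tool play_rows, never from a script. Its argument "commands" is a list of rows, each a list of 2 entries, a list of its own where there are three numbers: the shift along the world's x, y, z in m, then the turn, a rotation vector about the world's x, y, z in rad. A call has 1 to 10 rows; each row is the pose to reach, as a shift and turn from the pose commanded when the call began; what a row does not reach only later rows make up. A row lasts 1/8 s, in which the tool goes at most 62.5 mm and 10.7 degrees, less where a joint would pass 70% of its speed; a pose out of reach is approached as far as the arm can. A call with a gripper value outside its range is refused whole. "gripper" is the finger opening in m, from 0 to 0.087, set as the call begins (left out, the last holds). The fingers move at their own pace and stop on an object; the grip force is fixed at half the most. Time passes only in rows, so rows that repeat a pose let the fingers close. It gives the time, the measured TCP pose, the force and the opening at its end, in the units of the state.
- read_state(): the state, without advancing time (a new reading comes with each control period).
- capture(name): name is "scene" or "side" or "wrist"; returns a dict with "frame" (400x640x3 uint8, red, green, blue), "depth" (400x640 float32, m along the optical axis (not along the pixel's ray), 0 where there is no reading), "mtx" (3x3 intrinsics, pixels), "cam_to_world" (4x4, takes a point from camera to world coordinates); the wrist camera has in their place "hand_eye" (4x4, takes a point from camera to tool coordinates, whose origin is the TCP and whose axes are the tool frame's). Camera axes: x right, y down, z forward; pixel columns grow to the right and rows downward; lengths in m; the calibration is good to about 2 mm. A picture is of the moment at which its call begins: read the wrist's pose just before it.
- hand_in(): hands the job in, once; it reports no verdict.
The state is a dict: "time_s": time; "joint_positions": joint angles; "qvel": joint speeds; "tau": joint torques, N m; "position": TCP position; "tcp_rot": TCP orientation; "force": force on the tool from outside, world axes, zero at the start; "moment": the same for the moment, N m; "opening": opening from 0.0 (shut) to 1.0 (fully open).
Only numpy, scipy, OpenCV 4.12 (cv2) and the standard library are available. Lean on these libraries where they do the work, as an engineer would, in place of code of your own. Each camera call takes 0.05 s, during which the arm holds its last target. There are 200 camera calls.

## Task

Close up the wooden paint box: first push the upright white palette leaf down until it lies flat over the jars, and only then push the open lid over and press it fully shut, without slamming it. Just push with the fingers; leave the box standing where it is and everything in it and around it undisturbed.

Things in the scene. Friction and masses are not known exactly. Their poses are not given: they have to be found in the camera images.
- paintbox: wooden artist's paint box, 220 x 250 x 75 mm (own x, y, z), walls 8 mm, 2.2 kg, loose on the table. Origin: centre of its underside; z up; x points from the leaf's hinge side to the lid's. Lid hinge line: along y at x = +110, z = 75 mm (the rim). Leaf hinge line: along y at x = -98, z = 50 mm, inside the opposite wall. Dividers inside reach z = 44 mm
- lid (a joint): angle of the box's flat wooden lid (220 mm from hinge to free edge, 250 mm along the hinge, 12 mm thick, 0.35 kg, no handle). 0 = fully shut on the rim, its top then at 87 mm; grows as it opens, to a stop at 1.95; starts at 1.45 to 1.85, about upright. A stiff hinge (0.5 N m) keeps it wherever it is left; it does not fall; 2 to 5 N near the free edge moves it
- leaf (a joint): angle of the palette leaf, a white panel with dabs of paint (150 mm from hinge to free edge, 226 mm along the hinge, 5 mm thick, 0.18 kg) inside the box. 0 = flat over the jars, its top at 52.5 mm; grows as it rises, to a stop at 1.75; starts at 1.15 to 1.65. Folding down swings its edge towards the lid. A stiff hinge (0.22 N m) keeps it where it is left; 2 to 4 N moves it
- lid_edge (a point): middle of the lid's free edge, on the outer (top) face; axes turn with the lid and equal the box's when shut. At lid angle a the inner face runs from its hinge line along (-cos a, 0, sin a) of the box; the outer face lies 12 mm off it along (sin a, 0, cos a)
- leaf_edge (a point): middle of the leaf's free edge, on the upper (painted) face, which faces away from the lid while upright; axes turn with the leaf and equal the box's when flat. At leaf angle b its mid-plane runs from its hinge line along (cos b, 0, sin b) of the box
- red_jar: small red paint jar, 36 mm across, 34 mm tall, standing in the box under where the leaf folds; origin centre of its underside
- blue_jar: small blue paint jar, 36 mm across, 34 mm tall, standing in the box under where the leaf folds; origin centre of its underside
- brush: red-handled flat brush 187 mm long, 20 mm wide, lying in the trough on the lid's hinge side of the box, along the hinge; origin at its underside about mid-length
- tape: roll of paper tape, 90 mm across, 25 mm high, lying on the table off one end of the box (the box's -y end); origin centre of its underside
- ink: small blue ink bottle, 40 mm across, 75 mm tall, on the table off the other end of the box (the box's +y end); origin centre of its underside
- white_paint: white paint jar with red label, 64 mm across, 120 mm tall, on the table to the right; origin centre of its underside
- cup: white plastic cup, 80 mm across, 110 mm tall, on the table to the left; origin centre of its underside
Not all that is in view belongs to the job. Leave any purple look-alike of the cup alone.

How it is judged:
By the outcome, as a careful person would: the job done as asked, in the order asked, and still so for the second after the job is handed in, with the robot touching nothing.
It also fails if it takes over 58 s, if anything falls off the work surface, if the arm or the gripper's body presses on something with over 40 N, if the wrist force passes 120 N, or if a joint passes its speed limit or range.

## Working session

There is one attempt and no reset: what is moved stays moved. The work goes in short steps, Python scripts to look and compute and a tool call to move; the robot and the scene stay as the last step left them, time stands still between calls to the robot, and variables do not carry over. Pictures are saved under pics/ and viewed, about 8 in all and at most 12, crops included, and the job is handed in when it is done.

Besides the shell and the picture viewer there is one more tool, called after "Emit:" as a command line: name --argument value ..., lists and objects as JSON in quotes. play_rows: Moves the arm, as the interface text tells. Its arguments: {"type":"object","properties":{"commands":{"type":"array"},"gripper":{"type":"number"}},"required":["commands"]}

```bash
mkdir -p pics; ls; python3 - <<'E'
from rig import *
import cv2,numpy as np
s=read_state();print(s)
ims=[]
for n in("scene","side"):
    c=capture(n);np.savez(n+"0.npz",**c);print(n,c["mtx"],c["cam_to_world"])
    cv2.imwrite(f"pics/{n}0.png",c["frame"][:,:,::-1])
E
```

```text
pics
{'time_s': 0.0, 'joint_positions': array([-1.02280270e+01,  3.02779382e+01,  8.21580888e+01, -1.31574808e-03,
        6.76895741e+01, -1.02257902e+01]), 'qvel': array([-0.02298591, -0.11415556, -0.03949686, -0.18605084, -0.05850266,
       -0.03936653]), 'tau': array([-5.45745443e-04, -4.40045428e+01, -1.76593530e+01,  6.32597599e-02,
        5.83207863e-02, -1.53719384e-04]), 'position': array([6.24302194e-01, 1.41349393e-04, 2.46573159e-01]), 'tcp_rot': array([[ 9.99997664e-01, -2.16108561e-03,  3.06973604e-05],
       [-2.99014052e-05,  3.68344005e-04,  9.99999932e-01],
       [-2.16109677e-03, -9.99997597e-01,  3.68278525e-04]]), 'force': array([ 0.2997912 , -0.64403765, -1.06618723]), 'moment': array([-0.00634482,  0.01655755,  0.00163523]), 'opening': 0.9963742679359989}
scene [[424.80640313   0.         318.36452583]
 [  0.         424.80640313 194.90446546]
 [  0.           0.           1.        ]] [[-0.14470494  0.76472737 -0.62789532  1.39039767]
 [ 0.98928917  0.12410903 -0.07683678  0.10239218]
 [ 0.01916829 -0.6322887  -0.77449569  1.09212181]
 [ 0.          0.          0.          1.        ]]
side [[450.44147944   0.         321.3304221 ]
 [  0.         450.44147944 198.72566829]
 [  0.           0.           1.        ]] [[ 0.81839035 -0.40237571  0.41028163 -0.0357944 ]
 [-0.57448648 -0.59053682  0.56677292 -0.86217789]
 [ 0.01423075 -0.69954274 -0.71444905  1.16633162]
 [ 0.          0.          0.          1.        ]]
```

View pics/scene0.png

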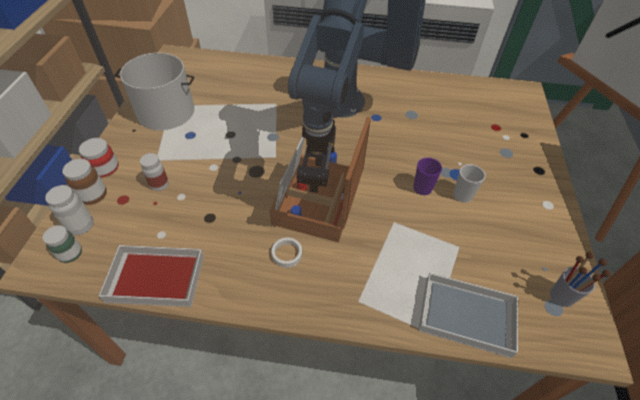

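View pics/side0.png

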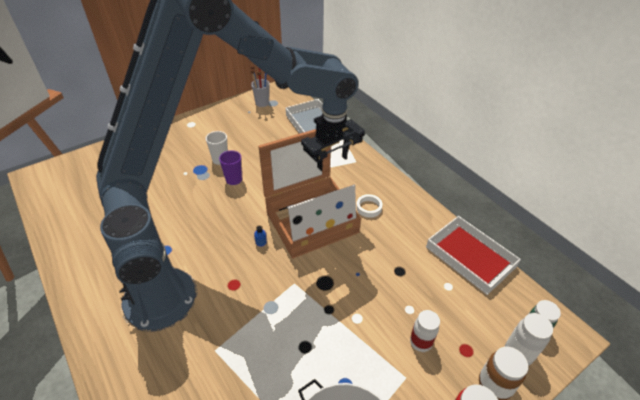

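The box is at side pixels (265–360, 130–250), with the leaf on the robot's right and the lid on the left. The ink bottle is at (261,236) and the tape at (369,206). In the scene view the box is at (272–370, 120–237). Next I measure from depth.

```bash
cat > h.py <<'E'
import numpy as np,cv2
def cloud(c,T=None):
    T=c["cam_to_world"] if T is None else T
    d=c["depth"];v,u=np.indices(d.shape);K=c["mtx"]
    P=np.stack([(u-K[0,2])/K[0,0]*d,(v-K[1,2])/K[1,1]*d,d,np.ones_like(d)],-1)@T.T
    P=P[...,:3].copy();P[d<=0]=np.nan
    return P
E
python3 - <<'E'
from h import *
s=dict(np.load("side0.npz"));c=dict(np.load("scene0.npz"))
a=cv2.resize(s["frame"][120:260,240:400,::-1],(480,420),interpolation=cv2.INTER_CUBIC)
b=cv2.resize(c["frame"][110:250,250:390,::-1],(420,420)[:2],interpolation=cv2.INTER_CUBIC)[:, :310]
def top(c):
    P=cloud(c).reshape(-1,3);col=c["frame"].reshape(-1,3)[:,::-1]
    m=(P[:,0]>.4)&(P[:,0]<.85)&(abs(P[:,1])<.2)&(P[:,2]>-.01)&(P[:,2]<.31);P=P[m];col=col[m]
    o=np.argsort(P[:,2]);im=np.zeros((180,160,3),np.uint8)
    for p,k in zip(P[o],col[o]): im[int((.85-p[0])*400),int((.2-p[1])*400)]=k
    return im
t=np.hstack([top(s),top(c)])
im=np.zeros((600,790,3),np.uint8);im[:420,:480]=a;im[:420,480:]=b;im[420:600,:320]=t
cv2.imwrite("pics/a.png",im)
for n,c in(("side",s),("scene",c)):
    P=cloud(c);h=cv2.cvtColor(c["frame"],cv2.COLOR_RGB2HSV)
    m=(P[...,0]>.42)&(P[...,0]<.85)&(abs(P[...,1])<.2)&(P[...,2]>.03)&(P[...,2]<.33)
    for zl in np.arange(.03,.33,.03):
        q=P[m&(P[...,2]>=zl)&(P[...,2]<zl+.03)]
        if len(q)<5:continue
        H,_,_=np.histogram2d(q[:,0],q[:,1],bins=[1,20],range=[[.4,.85],[-.2,.2]])
        print(n,round(zl,2),len(q),q[:,0].min().round(3),q[:,0].max().round(3),H[0].astype(int))
E
```

```text
side 0.03 854 0.42 0.777 [  0   0   3 209 151   1   2   4   1   0   0  15  79 114 211  64   0   0
   0   0]
side 0.06 1338 0.42 0.68 [  0   0   3 218 375  87   0   0   2   6  19  31  37 111 284 164   1   0
   0   0]
side 0.09 899 0.421 0.683 [  0   0   0   9 260 205   0   0   0   0   0   0   0  25 214 181   5   0
   0   0]
side 0.12 921 0.42 0.682 [  0   0   0   0 206 281  11   0   0   0   0   0   0  23 209 186   5   0
   0   0]
side 0.15 934 0.42 0.68 [  0   0   0   0 141 312  76   0   0   0   0   0   0  13 198 193   1   0
   0   0]
side 0.18 786 0.42 0.68 [  0   0   0   0  52 245 114   0   0   0   0   0   0  12 152 209   2   0
   0   0]
side 0.21 376 0.433 0.681 [  0   0   0   0   0   0   0   0   0  38  14   0   0   2 112 205   5   0
   0   0]
side 0.24 390 0.433 0.685 [  0   0   0   0   0   0   0   0   0  62  12   0   0   0  90 223   3   0
   0   0]
side 0.27 562 0.433 0.712 [  0   0   0   0   0   0   0   2  27  35  14   8   0   0 176 292   8   0
   0   0]
side 0.3 458 0.441 0.718 [  0   0   0   0   0   0   0  32 307  35  67  12   0   0   3   2   0   0
   0   0]
scene 0.03 974 0.4
[... 231 characters left out ...]
  0  0  0  0  0  0 39 39 15  0  0  0]
scene 0.12 196 0.423 0.681 [ 0  0  0  0 26 48 15  0  0  0  0  0  0  0 45 45 17  0  0  0]
scene 0.15 208 0.426 0.683 [ 0  0  0  0 14 57 29  0  0  0  0  0  0  0 44 45 19  0  0  0]
scene 0.18 252 0.439 0.681 [ 0  0  0  0  3 85 51  0  0  0  0  0  0  0 49 45 19  0  0  0]
scene 0.21 183 0.442 0.683 [ 0  0  0  0  0  0  0  0  0 33 32  0  0  0 50 48 20  0  0  0]
scene 0.24 178 0.446 0.682 [ 0  0  0  0  0  0  0  0  0 17 27  0  0  0 59 55 20  0  0  0]
scene 0.27 470 0.432 0.713 [  0   0   0   0   0   0   0   0  18  15  16  21   0   0 166 192  42   0
   0   0]
scene 0.3 396 0.539 0.72 [  0   0   0   0   0   0   0   0  65  73  69 189   0   0   0   0   0   0
   0   0]
```

View pics/a.png

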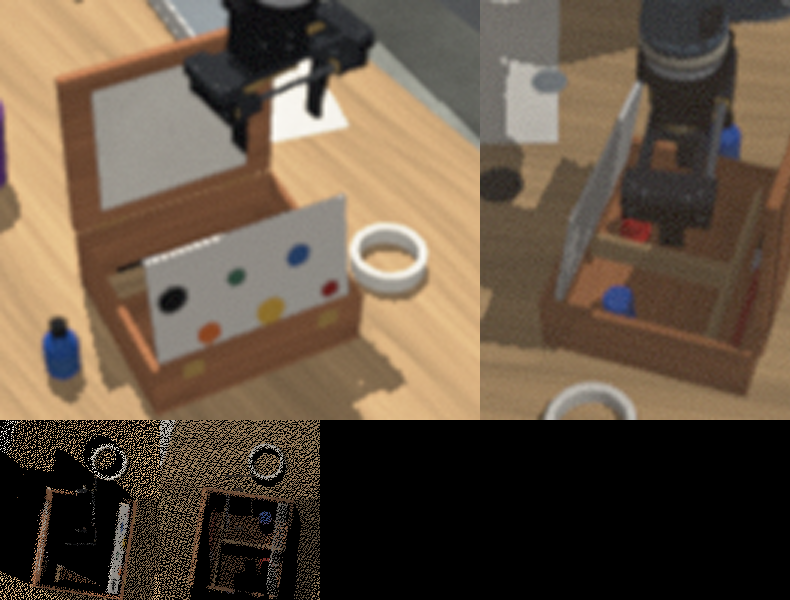

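The composite shows the leaf on the box's right wall and the lid on the left, with the ink near the robot and the tape beyond. Both panels are upright and the box is slightly rotated. Next I fit planes for the lid, leaf and rim.

```bash
python3 - <<'E'
from h import *
s=dict(np.load("side0.npz"));c=dict(np.load("scene0.npz"))
def fit(q,n):
    for _ in range(6):
        m=q.mean(0);U=np.linalg.svd(q-m,full_matrices=False)[2];nn=U[2]*np.sign(U[2][1]);r=(q-m)@nn;q=q[abs(r)<max(.003,2*r.std())]if r.std()>.002 else q
    print(n,len(q),"c",m.round(4),"n",nn.round(4),"rms",r.std().round(4),"min",q.min(0).round(3),"max",q.max(0).round(3));return m,nn
for n,cc in(("side",s),("scene",c)):
    P=cloud(cc);X,Y,Z=np.moveaxis(P,-1,0);b=(X>.40)&(X<.75)
    for nm,m in(("lid",(Z>.1)&(Z<.33)&(Y>.055)&(Y<.15)),("leaf",(Z>.095)&(Z<.205)&(Y>-.15)&(Y<-.05))):
        m,nn=fit(P[b&m],n+nm)
        h=nn[:2]/np.hypot(*nn[:2]);print("  yaw of normal",np.degrees(np.arctan2(h[1],h[0])).round(2),"tilt nz deg",np.degrees(np.arcsin(nn[2])).round(2))
        for z in(.05,.075,.2):
            p=m[:2]+h*(m[2]-z)*nn[2]/np.hypot(*nn[:2]);print("   z",z,p.round(4))
    # box walls/rim
    q=P[b&(Z>.066)&(Z<.082)&(abs(Y)<.2)];
    r=cv2.minAreaRect((q[:,:2]*1000).astype(np.float32));print(n,"rim rect",r)
    # table check, tape
    q=P[(X>.42)&(X<.95)&(abs(Y)<.25)&(abs(Z)<.015)];print("table z",np.median(q[:,2]))
P=cloud(s);X,Y,Z=np.moveaxis(P,-1,0);q=P[(X>.3)&(X<.75)&(Y<-.1)&(Y>-.16)&(Z>.015)&(Z<.06)];fit(q,"rightwall")
P=cloud(c);X,Y,Z=np.moveaxis(P,-1,0);q=P[(X>.65)&(X<.72)&(Y<.1)&(Y>-.12)&(Z>.015)&(Z<.06)];fit(q,"farwall")
P=cloud(s);X,Y,Z=np.moveaxis(P,-1,0);h=cv2.cvtColor(s["frame"],cv2.COLOR_RGB2HSV);m=(h[...,0]>100)&(h[...,0]<130)&(h[...,1]>120)&(X>.3)&(X<.5)&(abs(Y)<.2)&(Z>.015);q=P[m];print("ink",len(q),np.median(q,0),q.min(0),q.max(0))
E
```

```text
sidelid 2333 c [0.5282 0.1006 0.1964] n [ 0.1476  0.989  -0.0033] rms 0.0019 min [0.433 0.075 0.1  ] max [0.681 0.118 0.301]
  yaw of normal 81.51 tilt nz deg -0.19
   z 0.05 [0.5282 0.1001]
   z 0.075 [0.5282 0.1001]
   z 0.2 [0.5282 0.1006]
sideleaf 1790 c [ 0.525  -0.0941  0.1503] n [ 0.1464  0.973  -0.1784] rms 0.0019 min [ 0.416 -0.122  0.095] max [ 0.644 -0.067  0.205]
  yaw of normal 81.44 tilt nz deg -10.28
   z 0.05 [ 0.5223 -0.1121]
   z 0.075 [ 0.5229 -0.1076]
   z 0.2 [ 0.5263 -0.0852]
side rim rect ((540.3949584960938, -12.661407470703125), (230.97476196289062, 252.45692443847656), 81.48905181884766)
table z 0.0015302649526767187
scenelid 813 c [0.5795 0.1067 0.2221] n [0.1531 0.9881 0.0125] rms 0.0016 min [0.435 0.086 0.1  ] max [0.683 0.129 0.298]
  yaw of normal 81.19 tilt nz deg 0.72
   z 0.05 [0.5798 0.1088]
   z 0.075 [0.5798 0.1085]
   z 0.2 [0.5795 0.107 ]
sceneleaf 406 c [ 0.5466 -0.0889  0.1576] n [ 0.1493  0.9763 -0.1567] rms 0.0012 min [ 0.414 -0.116  0.095] max [ 0.641 -0.067  0.201]
  yaw of normal 81.31 tilt nz deg -9.02
   z 0.05 [ 0.544  -0.1058]
   z 0.075 [ 0.5446 -0.1019]
   z 0.2 [ 0.5476 -0.0823]
scene rim rect ((539.4671630859375, -3.90838623046875), (233.53485107421875, 255.6645050048828), 81.33516693115234)
table z 0.00029401099202241987
rightwall 592 c [ 0.5208 -0.1207  0.0376] n [0.1473 0.989  0.0097] rms 0.0018 min [ 0.401 -0.141  0.015] max [ 0.65 -0.1   0.06]
farwall 623 c [ 0.6711 -0.0194  0.0354] n [-0.3879  0.0382 -0.9209] rms 0.0115 min [ 0.65  -0.12   0.015] max [0.72  0.085 0.06 ]
ink 123 [ 0.34667045 -0.00197611  0.04501694] [ 0.33371257 -0.01077119  0.01522778] [0.36538106 0.02188338 0.06515335]
```

```bash
cat > plan.py <<'E'
import numpy as np
O=np.array([.5406,-.0127]);ex=np.array([.148,.989])
def world(bx,tipz): return np.r_[O+ex*bx,tipz+.025]      # box y=0
def leaf(b,r=.130,h=.010): return world(-.098+r*np.cos(b)-.0025*np.sin(b)-h,.050+r*np.sin(b)+.0025*np.cos(b))
def lid(a,r=.200,h=.010): return world(.110-r*np.cos(a)+.012*np.sin(a)+h,.075+r*np.sin(a)+.012*np.cos(a))
def show(P,ref):
    for i in range(0,len(P),10):
        print("from",np.round(ref,3),[[list(map(float,np.round(p-ref,3))),[0,0,0]] for p in P[i:i+10]]);ref=np.round(P[min(i+9,len(P)-1)],3)
E
python3 - <<'E'
from plan import *
print("start",world(-.15,.172))
print("leaf");show([leaf(b) for b in np.linspace(1.6,0,41)],np.round(world(-.15,.172),3))
print("lid start",world(.165,.27));show([lid(a) for a in np.r_[np.linspace(1.65,.25,40),np.linspace(.23,0,20)]],np.round(world(.165,.27),3))
from h import *
c=dict(np.load("scene0.npz"));P=cloud(c)
for n,(v,u) in dict(purple=(165,428),cup=(178,470),jar=(165,152)).items(): print(n,P[v,u].round(3))
E
```

```text
start [ 0.5184  -0.16105  0.197  ]
leaf
from [ 0.518 -0.161  0.197] [[[0.006, 0.035, 0.008], [0, 0, 0]], [[0.006, 0.04, 0.008], [0, 0, 0]], [[0.007, 0.046, 0.008], [0, 0, 0]], [[0.008, 0.051, 0.008], [0, 0, 0]], [[0.009, 0.056, 0.007], [0, 0, 0]], [[0.01, 0.061, 0.007], [0, 0, 0]], [[0.01, 0.066, 0.006], [0, 0, 0]], [[0.011, 0.071, 0.005], [0, 0, 0]], [[0.012, 0.076, 0.003], [0, 0, 0]], [[0.013, 0.081, 0.002], [0, 0, 0]]]
from [ 0.531 -0.08   0.199] [[[0.0, 0.005, -0.002], [0, 0, 0]], [[0.001, 0.01, -0.004], [0, 0, 0]], [[0.002, 0.014, -0.006], [0, 0, 0]], [[0.002, 0.019, -0.008], [0, 0, 0]], [[0.003, 0.023, -0.011], [0, 0, 0]], [[0.004, 0.028, -0.013], [0, 0, 0]], [[0.004, 0.032, -0.016], [0, 0, 0]], [[0.005, 0.036, -0.019], [0, 0, 0]], [[0.006, 0.041, -0.022], [0, 0, 0]], [[0.006, 0.044, -0.026], [0, 0, 0]]]
from [ 0.537 -0.036  0.173] [[[0.001, 0.004, -0.003], [0, 0, 0]], [[0.001, 0.008, -0.007], [0, 0, 0]], [[0.002, 0.012, -0.01], [0, 0, 0]], [[0.002, 0.015, -0.014], [0, 0, 0]], [[0.003, 0.018, -0.018], [0, 0, 0]], [[0.003, 0.021, -0.023], [0, 0, 0]], [[0.004, 0.024, -0.027], [0,
[... 2435 characters left out ...]
[-0.0, -0.003, -0.013], [0, 0, 0]], [[-0.001, -0.004, -0.015], [0, 0, 0]], [[-0.001, -0.005, -0.018], [0, 0, 0]], [[-0.001, -0.005, -0.02], [0, 0, 0]], [[-0.001, -0.005, -0.023], [0, 0, 0]], [[-0.001, -0.006, -0.025], [0, 0, 0]]]
from [ 0.529 -0.089  0.136] [[[0.0, -0.0, -0.002], [0, 0, 0]], [[0.0, -0.001, -0.005], [0, 0, 0]], [[0.0, -0.001, -0.007], [0, 0, 0]], [[-0.0, -0.001, -0.01], [0, 0, 0]], [[-0.0, -0.002, -0.012], [0, 0, 0]], [[-0.0, -0.002, -0.014], [0, 0, 0]], [[-0.0, -0.002, -0.017], [0, 0, 0]], [[-0.0, -0.002, -0.019], [0, 0, 0]], [[-0.0, -0.003, -0.022], [0, 0, 0]], [[-0.0, -0.003, -0.024], [0, 0, 0]]]
purple [0.387 0.339 0.081]
cup [0.398 0.482 0.054]
jar [ 0.565 -0.522  0.118]
```

Emit:
play_rows --commands '[[[0,0,0.02],[0,0,-0.05]],[[-0.02,-0.03,0.04],[0,0,-0.1]],[[-0.05,-0.07,0.04],[0,0,-0.149]],[[-0.08,-0.11,0.04],[0,0,-0.149]],[[-0.107,-0.15,0.04],[0,0,-0.149]],[[-0.107,-0.17,0.035],[0,0,-0.149]],[[-0.107,-0.17,0.01],[0,0,-0.149]],[[-0.107,-0.17,-0.03],[0,0,-0.149]],[[-0.107,-0.17,-0.051],[0,0,-0.149]],[[-0.107,-0.17,-0.051],[0,0,-0.149]]]' --gripper 0

```text
time_s: 1.35
position: [0.5174, -0.1691, 0.1944]
tcp_rot: [[0.989, -0.004, 0.148], [-0.148, 0.003, 0.989], [-0.004, -1.0, 0.002]]
force: [-0.0, -0.6, 0.7]
opening: 0.019
```

Emit:
play_rows --commands '[[[0.002,0.015,0.003],[0,0,0]],[[0.004,0.03,0.006],[0,0,0]],[[0.006,0.044,0.008],[0,0,0]],[[0.007,0.052,0.008],[0,0,0]],[[0.008,0.06,0.008],[0,0,0]],[[0.009,0.065,0.007],[0,0,0]],[[0.01,0.07,0.007],[0,0,0]],[[0.01,0.075,0.006],[0,0,0]],[[0.012,0.085,0.003],[0,0,0]],[[0.013,0.09,0.002],[0,0,0]]]'

```text
time_s: 2.6
position: [0.5311, -0.0796, 0.1983]
tcp_rot: [[0.989, -0.0, 0.148], [-0.148, -0.0, 0.989], [0.0, -1.0, -0.0]]
force: [-0.8, -1.8, -0.1]
opening: 0.01
```

```bash
python3 - <<'E'
from rig import *
import cv2
c=capture("side");cv2.imwrite("pics/b.png",cv2.resize(c["frame"][80:280,200:440,::-1],(720,600)))
E
```

```text
(no output)
```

View pics/b.png

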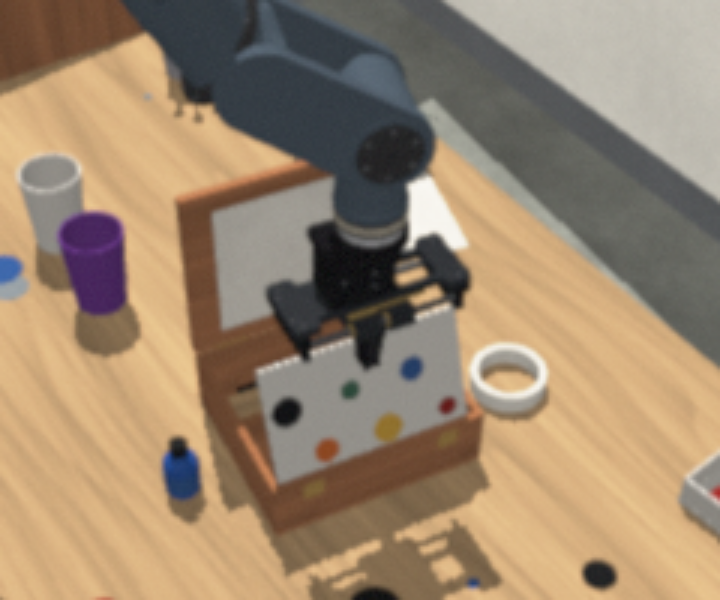

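Contact shows as about 2 N. The finger is at (370,345) on the painted face near the free edge, so I follow the arc.

Emit:
play_rows --commands '[[[0.0,0.005,-0.002],[0,0,0]],[[0.001,0.01,-0.004],[0,0,0]],[[0.002,0.014,-0.006],[0,0,0]],[[0.002,0.019,-0.008],[0,0,0]],[[0.003,0.023,-0.011],[0,0,0]],[[0.004,0.028,-0.013],[0,0,0]],[[0.004,0.032,-0.016],[0,0,0]],[[0.005,0.036,-0.019],[0,0,0]],[[0.006,0.041,-0.022],[0,0,0]],[[0.006,0.044,-0.026],[0,0,0]]]'

```text
time_s: 3.9
position: [0.537, -0.0355, 0.1723]
tcp_rot: [[0.989, 0.0, 0.148], [-0.148, 0.0, 0.989], [0.0, -1.0, 0.0]]
force: [0.4, -0.2, 1.1]
opening: 0.01
```

Emit:
play_rows --commands '[[[0.001,0.004,-0.003],[0,0,0]],[[0.001,0.008,-0.007],[0,0,0]],[[0.002,0.012,-0.01],[0,0,0]],[[0.002,0.015,-0.014],[0,0,0]],[[0.003,0.018,-0.018],[0,0,0]],[[0.003,0.021,-0.023],[0,0,0]],[[0.004,0.024,-0.027],[0,0,0]],[[0.004,0.027,-0.031],[0,0,0]],[[0.005,0.029,-0.036],[0,0,0]],[[0.005,0.032,-0.04],[0,0,0]]]'

```text
time_s: 5.15
position: [0.542, -0.0039, 0.1322]
tcp_rot: [[0.989, -0.0, 0.148], [-0.148, -0.0, 0.989], [-0.0, -1.0, -0.0]]
force: [-0.1, -1.2, 0.5]
opening: 0.004
```

Emit:
play_rows --commands '[[[0.0,0.002,-0.005],[0,0,0]],[[0.0,0.004,-0.01],[0,0,0]],[[0.001,0.006,-0.015],[0,0,0]],[[0.001,0.007,-0.02],[0,0,0]],[[0.001,0.009,-0.025],[0,0,0]],[[0.001,0.01,-0.03],[0,0,0]],[[0.002,0.011,-0.035],[0,0,0]],[[0.002,0.012,-0.04],[0,0,0]],[[0.002,0.012,-0.044],[0,0,0]],[[0.002,0.013,-0.047],[0,0,0]]]'

```text
time_s: 6.4
position: [0.544, 0.009, 0.0853]
tcp_rot: [[0.989, -0.0, 0.148], [-0.148, -0.0, 0.989], [-0.0, -1.0, -0.0]]
force: [0.1, -0.8, 0.6]
opening: 0.005
```

Emit:
play_rows --commands '[[[0,0,-0.002],[0,0,0]],[[0,0,-0.004],[0,0,0]],[[0,0,-0.006],[0,0,0]],[[0,0,-0.007],[0,0,0]],[[0,0,-0.008],[0,0,0]],[[0,0,-0.0085],[0,0,0]],[[0,0,-0.0085],[0,0,0]]]'

```text
time_s: 7.28
position: [0.544, 0.0091, 0.0779]
tcp_rot: [[0.989, 0.0, 0.148], [-0.148, -0.0, 0.989], [0.0, -1.0, -0.0]]
force: [-1.0, 0.9, 6.2]
opening: 0.001
```

```bash
python3 - <<'E'
from rig import *
from h import *
s=read_state();print(s["force"],s["position"])
for n in("side","scene"):
    c=capture(n);P=cloud(c);h=cv2.cvtColor(c["frame"],cv2.COLOR_RGB2HSV)
    d=P[...,:2]-np.array([.5406,-.0127]);bx=d@[.148,.989];by=d@[-.989,.148]
    m=(bx>-.09)&(bx<.045)&(abs(by)<.105)&(abs(by)>.05)&(h[...,1]<60)&(h[...,2]>110)&(P[...,2]<.15)
    for lo in(-.09,-.045,0): 
        k=m&(bx>=lo)&(bx<lo+.045);print(n,lo,k.sum(),np.nanmedian(P[...,2][k]).round(4))
    if n=="side":cv2.imwrite("pics/c.png",cv2.resize(c["frame"][80:280,200:440,::-1],(720,600)))
E
```

```text
[-0.99629121  0.94620869  6.18900066] [0.54402125 0.00907151 0.07785411]
side -0.09 249 0.0538
side -0.045 273 0.0535
side 0 274 0.0537
scene -0.09 135 0.0526
scene -0.045 55 0.0524
scene 0 2 0.0532
```

View pics/c.png

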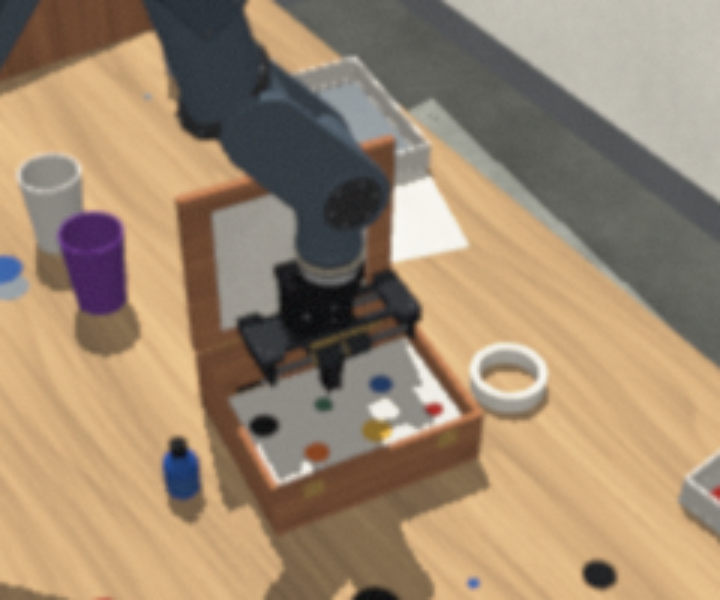

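The leaf lies flat: its face reads z ≈ 53 mm throughout, and 6 N is felt at the stop. The box is unmoved. Next I rise, cross over the lid and come down outside it.

Emit:
play_rows --commands '[[[0,0,0.01],[0,0,0]],[[0,0,0.04],[0,0,0]],[[0,0,0.08],[0,0,0]],[[0,0,0.12],[0,0,0]],[[0,0,0.16],[0,0,0]],[[0,0,0.2],[0,0,0]],[[0,0,0.24],[0,0,0]],[[0,0,0.28],[0,0,0]],[[0,0,0.295],[0,0,0]],[[0,0,0.295],[0,0,0]]]'

```text
time_s: 8.62
position: [0.544, 0.009, 0.3725]
tcp_rot: [[0.989, 0.001, 0.148], [-0.148, -0.0, 0.989], [0.001, -1.0, -0.0]]
force: [0.7, -0.3, -0.2]
opening: 0.006
```

Emit:
play_rows --commands '[[[0.004,0.03,0],[0,0,0]],[[0.009,0.06,0],[0,0,0]],[[0.014,0.095,0],[0,0,0]],[[0.019,0.13,0],[0,0,0]],[[0.021,0.145,0],[0,0,0]],[[0.021,0.145,0],[0,0,0]],[[0.021,0.145,-0.03],[0,0,0]],[[0.021,0.145,-0.06],[0,0,0]],[[0.021,0.145,-0.077],[0,0,0]],[[0.021,0.145,-0.077],[0,0,0]]]'

```text
time_s: 9.88
position: [0.5638, 0.1525, 0.2932]
tcp_rot: [[0.989, -0.005, 0.15], [-0.15, -0.001, 0.989], [-0.004, -1.0, -0.002]]
force: [0.5, 0.1, 0.7]
opening: 0.005
```

```bash
python3 - <<'E'
from rig import *
from h import *
c=capture("scene");cv2.imwrite("pics/d.png",cv2.resize(c["frame"][60:260,230:470,::-1],(720,600)))
c=capture("side");P=cloud(c);d=P[...,:2]-np.array([.5406,-.0127]);bx=d@[.148,.989];by=d@[-.989,.148]
m=(abs(by)<.12)&(abs(bx-.11)<.03)&(P[...,2]>.1)&(P[...,2]<.3)
for z in np.arange(.1,.3,.05):
    k=m&(P[...,2]>z)&(P[...,2]<z+.05);print(z,k.sum(),np.median(bx[k]).round(4))
E
```

```text
0.1 703 0.11
0.15000000000000002 750 0.1099
0.20000000000000004 820 0.1101
0.25000000000000006 954 0.1109
```

View pics/d.png

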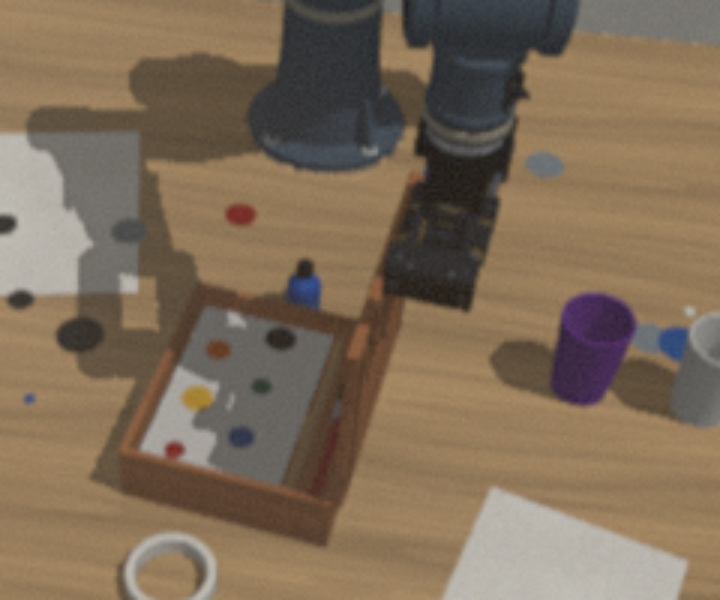

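The leaf is flat, the brush is in its trough, and the gripper at (445,240) is just outside the upright lid (at about 90°). Next I push the lid along its arc.

Emit:
play_rows --commands '[[[-0.003,-0.02,0.003],[0,0,0]],[[-0.004,-0.028,0.004],[0,0,0]],[[-0.005,-0.035,0.004],[0,0,0]],[[-0.006,-0.042,0.004],[0,0,0]],[[-0.007,-0.049,0.004],[0,0,0]],[[-0.008,-0.056,0.004],[0,0,0]],[[-0.009,-0.063,0.004],[0,0,0]],[[-0.01,-0.07,0.003],[0,0,0]],[[-0.011,-0.077,0.002],[0,0,0]],[[-0.012,-0.084,0.001],[0,0,0]]]'

```text
time_s: 11.22
position: [0.5529, 0.0695, 0.2958]
tcp_rot: [[0.989, -0.0, 0.149], [-0.149, 0.0, 0.989], [-0.0, -1.0, 0.0]]
force: [2.5, 1.7, -0.5]
opening: 0.013
```

Emit:
play_rows --commands '[[[-0.001,-0.007,-0.001],[0,0,0]],[[-0.002,-0.014,-0.003],[0,0,0]],[[-0.003,-0.021,-0.005],[0,0,0]],[[-0.004,-0.028,-0.007],[0,0,0]],[[-0.005,-0.034,-0.01],[0,0,0]],[[-0.006,-0.041,-0.012],[0,0,0]],[[-0.007,-0.048,-0.015],[0,0,0]],[[-0.008,-0.054,-0.018],[0,0,0]],[[-0.009,-0.06,-0.022],[0,0,0]],[[-0.01,-0.066,-0.025],[0,0,0]]]'

```text
time_s: 12.48
position: [0.5429, 0.0036, 0.2708]
tcp_rot: [[0.989, -0.0, 0.148], [-0.148, -0.0, 0.989], [-0.0, -1.0, -0.0]]
force: [0.1, 2.5, 1.1]
opening: 0.003
```

Emit:
play_rows --commands '[[[-0.001,-0.006,-0.004],[0,0,0]],[[-0.002,-0.012,-0.008],[0,0,0]],[[-0.003,-0.018,-0.013],[0,0,0]],[[-0.003,-0.024,-0.017],[0,0,0]],[[-0.004,-0.029,-0.022],[0,0,0]],[[-0.005,-0.034,-0.027],[0,0,0]],[[-0.006,-0.039,-0.032],[0,0,0]],[[-0.007,-0.044,-0.037],[0,0,0]],[[-0.007,-0.049,-0.042],[0,0,0]],[[-0.008,-0.053,-0.048],[0,0,0]]]'

```text
time_s: 13.72
position: [0.5351, -0.0494, 0.2227]
tcp_rot: [[0.989, 0.0, 0.148], [-0.148, -0.0, 0.989], [0.0, -1.0, -0.0]]
force: [1.4, 0.3, 1.7]
opening: 0.007
```

Emit:
play_rows --commands '[[[-0.001,-0.005,-0.005],[0,0,0]],[[-0.001,-0.009,-0.011],[0,0,0]],[[-0.002,-0.013,-0.017],[0,0,0]],[[-0.002,-0.016,-0.023],[0,0,0]],[[-0.003,-0.02,-0.03],[0,0,0]],[[-0.003,-0.023,-0.036],[0,0,0]],[[-0.004,-0.026,-0.043],[0,0,0]],[[-0.004,-0.029,-0.049],[0,0,0]],[[-0.005,-0.031,-0.055],[0,0,0]],[[-0.005,-0.034,-0.061],[0,0,0]]]'

```text
time_s: 14.98
position: [0.53, -0.0831, 0.1617]
tcp_rot: [[0.989, 0.0, 0.148], [-0.148, -0.0, 0.989], [0.0, -1.0, -0.0]]
force: [-0.6, 0.8, 1.4]
opening: 0.004
```

Emit:
play_rows --commands '[[[0,-0.001,-0.003],[0,0,0]],[[0,-0.002,-0.006],[0,0,0]],[[0,-0.002,-0.009],[0,0,0]],[[0,-0.003,-0.012],[0,0,0]],[[0,-0.003,-0.015],[0,0,0]],[[-0.001,-0.004,-0.018],[0,0,0]],[[-0.001,-0.005,-0.021],[0,0,0]],[[-0.001,-0.005,-0.024],[0,0,0]],[[-0.001,-0.005,-0.027],[0,0,0]],[[-0.001,-0.006,-0.03],[0,0,0]]]'

```text
time_s: 16.23
position: [0.5289, -0.0888, 0.1318]
tcp_rot: [[0.989, -0.0, 0.149], [-0.149, 0.0, 0.989], [-0.0, -1.0, 0.0]]
force: [0.8, 0.4, 0.4]
opening: 0.007
```

Emit:
play_rows --commands '[[[0,0,-0.002],[0,0,0]],[[0,0,-0.004],[0,0,0]],[[0,-0.001,-0.006],[0,0,0]],[[0,-0.001,-0.008],[0,0,0]],[[0,-0.001,-0.01],[0,0,0]],[[0,-0.001,-0.0115],[0,0,0]],[[0,-0.002,-0.013],[0,0,0]],[[0,-0.002,-0.0145],[0,0,0]],[[0,-0.002,-0.016],[0,0,0]],[[0,-0.002,-0.017],[0,0,0]]]'

```text
time_s: 17.48
position: [0.529, -0.0911, 0.115]
tcp_rot: [[0.989, 0.0, 0.148], [-0.148, -0.0, 0.989], [0.0, -1.0, -0.0]]
force: [0.3, -0.9, 0.7]
opening: 0.005
```

Emit:
play_rows --commands '[[[0,0,-0.0007],[0,0,0]],[[0,0,-0.0014],[0,0,0]],[[0,0,-0.002],[0,0,0]],[[0,0,-0.0026],[0,0,0]],[[0,0,-0.003],[0,0,0]],[[0,0,-0.003],[0,0,0]]]'

```text
time_s: 18.23
position: [0.529, -0.091, 0.1124]
tcp_rot: [[0.989, 0.0, 0.148], [-0.148, -0.0, 0.989], [0.0, -1.0, -0.0]]
force: [-0.8, 0.1, 4.7]
opening: 0.002
```

Emit:
play_rows --commands '[[[0,0,-0.0005],[0,0,0]],[[0,0,-0.001],[0,0,0]],[[0,0,-0.0015],[0,0,0]],[[0,0,-0.0015],[0,0,0]],[[0,0,-0.0015],[0,0,0]]]'

```text
time_s: 18.85
position: [0.5291, -0.091, 0.1123]
tcp_rot: [[0.989, 0.001, 0.148], [-0.148, -0.0, 0.989], [0.001, -1.0, -0.0]]
force: [-2.8, 0.5, 14.4]
opening: 0.006
```

Emit:
play_rows --commands '[[[0,0,0.003],[0,0,0]],[[0,0,0.01],[0,0,0]],[[0,0,0.04],[0,0,0]],[[0,0,0.08],[0,0,0]],[[0,0,0.12],[0,0,0]],[[0,0,0.16],[0,0,0]],[[0,-0.03,0.2],[0,0,0]],[[0,-0.06,0.22],[0,0,0]],[[0,-0.06,0.22],[0,0,0]]]'

```text
time_s: 19.98
position: [0.5299, -0.1529, 0.3323]
tcp_rot: [[0.989, 0.004, 0.151], [-0.151, -0.002, 0.989], [0.004, -1.0, -0.002]]
force: [0.1, 0.6, -0.5]
opening: 0.002
```

```bash
python3 - <<'E'
from rig import *
from h import *
ims=[]
for n in("side","scene"):
    c=capture(n);P=cloud(c);c0=dict(np.load(n+"0.npz"))
    d=P[...,:2]-np.array([.5406,-.0127]);bx=d@[.148,.989];by=d@[-.989,.148]
    m=(abs(bx)<.1)&(abs(by)<.115)&(abs(P[...,2]-.085)<.03)
    q=np.c_[bx[m],by[m],np.ones(m.sum())];k=np.linalg.lstsq(q,P[...,2][m],rcond=None)[0];print(n,m.sum(),"slope,z",k.round(4))
    k=(abs(P[...,2]-.085)<.02)&(abs(bx)<.2)&(abs(by)<.2);print(cv2.minAreaRect((P[k][:,:2]*1000).astype(np.float32)))
    ims.append(cv2.resize(c["frame"][(80 if n=="side" else 60):(280 if n=="side" else 260),200:440,::-1],(400,333)))
cv2.imwrite("pics/e.png",np.hstack(ims))
E
```

```text
side 3054 slope,z [-0.0018 -0.0009  0.0883]
((506.2738952636719, -7.8264923095703125), (229.50189208984375, 326.0772399902344), 80.55621337890625)
scene 3642 slope,z [ 0.0014 -0.0002  0.087 ]
((505.02764892578125, -1.3513946533203125), (227.59739685058594, 325.91510009765625), 81.45591735839844)
```

View pics/e.png

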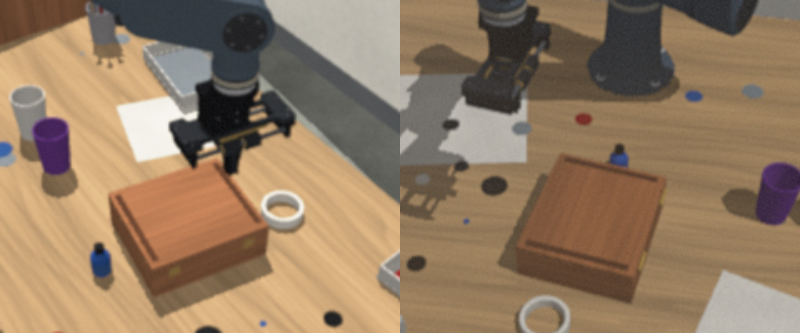

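The lid is flat and shut: slope ≈ 0.002 and top at 87–88 mm in both views. The box, ink and tape are in place and the gripper is clear.

```bash
python3 -c "
from rig import *
print(hand_in())"
```

```text
the job is handed in; nothing more can be done
None
```

The paint box is closed, and I handed the job in at about 20 s of the 58 s allowed; hand-in gave no verdict.

- **Leaf:** I folded it down first with the closed fingers. It met its stop at about 6 N, and its face measured z ≈ 52.5–54 mm everywhere (52.5 expected).
- **Lid:** I then pushed it over along its arc with 1–3 N readings at the end of each move. The last 20 mm went slowly, and I pressed it onto the rim with about 14 N.
- **Last checks:** After the fingers backed off, the lid top measured 87–88 mm with a slope of at most 0.002 in both camera views (87 expected). The box, ink and tape showed no visible shift.
- **Not settled:** The final rectangle fit of the box outline was spoiled because it took in the ink bottle's cap. That the box stayed put therefore rests on the pictures and on the lid lying level where expected. The jars and brush could not be seen once the lid was shut. The brush was in its trough, with the leaf already flat over the jars, just before I pushed the lid.

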